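# Rebalance the bench dust ports by their levers

## Task

The small dust port on the joiner's bench is out of use: first push its lever around, clockwise seen from above, until the port is fully shut. Then push the large port's lever around its scale until the nose of the lever lines up with the marker clip. Only push the levers gently with the fingertips, without gripping them, leave everything else on the bench where it is, and finish clear of it all.

Things in the scene. Friction and masses are not known exactly. Their poses are not given: they have to be found in the camera images.
- large_port: The large dust port: round aluminium stub on a steel flange, fixed to the bench, topped by a grey collar with a radial lever that turns about the stub's vertical axis. Origin on that axis at bench level. Flange 184 mm across, stub 128 mm, collar 152 mm across and topped at 91 mm above the bench. A fixed white scale plate with black marks lies under the lever, out to 140 mm from the axis, its top 71 mm above the bench.
- large_ring (a joint): Turn of the large port's collar with its lever, rad: 0 = shut, grows anticlockwise seen from above as the port opens, stops at 1.30. It stays where it is left (dry friction: about 2 N sideways on the post moves it).
- large_post (a point): Centre of the top of the large port's lever post: an upright round black post, 14 mm across, on the lever arm (14 mm wide). Its axis is 115 mm out from the port's axis; it is free from the arm's top, 83 mm above the bench, up to 123 mm. This is where to push.
- large_nose (a point): Tip of the narrow nose at the outer end of the large port's lever arm, 127 mm out from the axis, 79 mm above the bench. It moves with the lever.
- clip_tip (a point): Inner tip of the marker clip, a small fixed dark steel block (20 x 14 mm, top 81 mm above the bench, screw head to 87 mm) astride the outer edge of the large port's scale, with a narrow pointer turned inwards. The point is 127 mm out from the port's axis; the lever's nose comes to it when lever and clip are in line (they do not collide).
- small_port: The small dust port: round aluminium stub on a steel flange, fixed to the bench, topped by a grey collar with a radial lever that turns about the stub's vertical axis. Origin on that axis at bench level. Flange 140 mm across, stub 84 mm, collar 108 mm across and topped at 76 mm above the bench. No marker clip. A fixed white scale plate with black marks lies under the lever, out to 115 mm from the axis, its top 56 mm above the bench.
- small_ring (a joint): Turn of the small port's collar with its lever, rad: 0 = shut, against its stop; grows anticlockwise seen from above as the port opens, up to 1.30. Shutting it means pushing the lever clockwise seen from above to the end; its dark blades then cover the two openings. Stays where left (about 2.5 N sideways on the post moves it).
- small_post (a point): Centre of the top of the small port's lever post: an upright round black post, 14 mm across, on the lever arm (14 mm wide). Its axis is 90 mm out from the port's axis; it is free from the arm's top, 68 mm above the bench, up to 108 mm. This is where to push.
- offcut: Bystander, loose, to be left alone: stepped red-brown hardwood offcut 150 x 56 x 40 mm, lying between the two ports. Origin under its middle.
- chisel: Bystander, loose, to be left alone: wood chisel with a pale round handle, 250 mm long, 26 mm high, lying in front of the ports. Origin under its middle.
- mallet: Bystander, loose, to be left alone: wooden mallet lying flat, head 120 x 65 x 70 mm, handle 240 mm long. Origin under its middle.
- glue: Bystander, loose, to be left alone: white glue bottle, 64 mm across, 170 mm tall, standing. Origin under its middle.
- tape_measure: Bystander, loose, to be left alone: black tape measure 70 x 62 x 40 mm, lying flat. Origin under its middle.
- sanding_block: Bystander, loose, to be left alone: cork sanding block 110 x 60 x 40 mm. Origin under its middle.
- dowel_tub: Bystander, loose, to be left alone: open grey plastic tub 130 x 100 x 60 mm with dowels. Origin under its middle.

How it is judged:
On the way, in this order (a step that is already met when the one before it is completed fails the run):
1. the small port is shut (value of joint small_ring below 0.07 rad), for 0.2 s.
2. the large port's lever nose stands at the marker clip (value of joint small_ring below 0.07 rad and horizontal distance between large_nose and clip_tip below 0.007 m), for 0.2 s.
At the end, for the whole second after the job is handed in: The small port's collar is within 0.07 rad of its shut stop, the large port's lever nose is within 7 mm (about 3 degrees) of the marker clip's tip, and both collars are at rest (all of step 2 and velocity of joint large_ring between -0.03 and 0.03 rad/s and velocity of joint small_ring between -0.03 and 0.03 rad/s); the robot touches nothing.
It fails at once if a lever or port is gripped or shoved with more than 30 N (contact force between the fingers and large_port above 30 N or contact force between the fingers and small_port above 30 N).
It fails at once if a loose thing on the bench is moved by more than 25 mm, or lifted (distance of any of offcut, chisel, mallet, glue, tape_measure, sanding_block, dowel_tub from where it was at the start of the episode above 0.025 m).
It fails at once if the glue bottle is tipped over (angle between glue's own z axis and vertical above 0.4 rad).
It also fails if it takes over 58 s, if anything falls off the work surface, if the arm or the gripper's body presses on something with over 40 N, if the wrist force passes 120 N, or if a joint passes its speed limit or range.

## Robot

A 6-joint arm with a two-finger parallel gripper is mounted at the origin on the work surface. World frame = base frame: x ahead of the robot, y to its left, z up, the work surface at z = 0. Lengths are in m, angles in rad, forces in N, time in s.
With the tool pointing down it reaches from about 0.3 to 0.85 m from the base axis. Payload 5.4 kg.
Tool frame: the origin (TCP) lies between the finger pads; the fingertips stand 22 mm ahead of it and the grasp point (between the pads) lies 3 mm ahead of it (env.nose_length is the z of the fingertips in the tool frame, in m); z points along the fingers, x is the direction in which the jaws open and shut, and the axes are right-handed (so a half turn about z gives the same grasp; the last joint's range is limited). The gripper opens to 85 mm and grips with 20 to 120 N. Pads are 22 mm wide; open, the fingers measure 114 mm over their backs; the gripper's body (76 mm by 85 mm) begins 54 mm behind the grasp point. The pads swing forward as they close: fully open they stand 13 mm farther back than shut.
Start: joints at [1.125, 0.158, 1.597, -0, 1.386, -0.21], TCP at [0.134, 0.559, 0.253] pointing down, gripper open.
Joint ranges: [-2.91, 2.91], [-0.94, 2.29], [0.18, 2.7], [-1.29, 4.43], [0.17, 2.64], [-3, 3]. Speed limits (rad/s): [2.57, 2.57, 3.14, 3.14, 3.14, 3.14].

## Interface

Orientations are given as a unit quaternion [w, x, y, z].
In Python, from bench import env, imaging, workorder gives the robot as it stands.
- The arm moves only by the shell command python3 -m handwheel 'ROWS' [OPENING] [FORCE]. ROWS is a JSON object of lists of equal length, an entry for each row: "linear": the shift along the tool's x, y, z in m, a list of three; "angular": the turn, a rotation vector about the tool's x, y, z in degrees, a list of three. A call has exactly 10 rows; each row shifts and turns the commanded pose from where the row before left it, along the tool's axes as they then stand; what a row does not reach is not made up. A row lasts 1/8 s, in which the tool goes at most 62.5 mm and 10.7 degrees, less where a joint would pass 70% of its speed; a pose out of reach is approached as far as the arm can. A call with a gripper value outside its range is refused whole. OPENING is the opening, from 0 (shut) to 1 (fully open), set as the call begins (- or left out, the last holds). The fingers move at their own pace and stop on an object; FORCE is the grip in N (left out, the last holds). Time passes only in rows, so rows that do not move let the fingers close, or fill a call up. It gives the time, the measured TCP pose, the force and the opening at its end, in the units of the state.
- env.read_state(): the state, without advancing time (a new reading comes with each control period).
- imaging.read_camera(name): name is "scene" or "top"; returns a dict with "frame" (384x512x3 uint8, blue, green, red), "range_z" (384x512 float32, m along the optical axis (not along the pixel's ray), 0 where there is no reading), "fx", "fy", "cx", "cy" (pixels), "D" ([k1, k2, p1, p2, k3] as OpenCV has them; the pictures are not rectified), "origin" and "attitude" of the camera in the world. Camera axes: x right, y down, z forward; pixel columns grow to the right and rows downward; lengths in m; the calibration is good to about 2 mm. A picture is of the moment at which its call begins.
- workorder.sign_off(): hands the job in, once; it reports no verdict.
The state is a dict: "time": time; "q": joint angles; "dq": joint speeds; "effort": joint torques, N m; "tcp_pos": TCP position; "tcp_rot": TCP orientation; "contact_force": force on the tool from outside, world axes, zero at the start; "ft_torque": the same for the moment, N m; "finger_gap": finger opening in m.
Only numpy, scipy, OpenCV 4.12 (cv2) and the standard library are available. Lean on these libraries where they do the work, as an engineer would, in place of code of your own. Each camera call takes 0.05 s, during which the arm holds its last target.

## Working session

There is one attempt and no reset: what is moved stays moved. The work goes in short steps, Python scripts to look and compute and a shell command to move; the robot and the scene stay as the last step left them, time stands still between calls to the robot, and variables do not carry over. Pictures are saved under pics/ and viewed, and the job is handed in when it is done.

```bash
ls; mkdir -p pics; python3 - <<'E'
from bench import env, imaging
import cv2,numpy as np,pickle
s=env.read_state(); print(s, env.nose_length)
for n in("top","scene"):
    d=imaging.read_camera(n); pickle.dump(d,open(f"{n}0.pkl","wb"))
    cv2.imwrite(f"pics/{n}0.png",cv2.resize(d["frame"],(800,600),interpolation=cv2.INTER_CUBIC))
    print(n,{k:d[k] for k in d if k not in("frame","range_z")})
E
```

```text
pics
{'time': 0.0, 'q': array([ 1.12489126e+00,  1.59073364e-01,  1.59827660e+00,  4.33391236e-06,
        1.38619618e+00, -2.10101497e-01]), 'dq': array([-0.00152175, -0.00107003, -0.00041436,  0.0007776 ,  0.00162891,
       -0.00055699]), 'effort': array([ 5.06304536e-05, -3.96008670e+01, -3.31425369e+01, -2.32549655e-04,
        8.56480590e-03, -8.29140447e-06]), 'tcp_pos': array([0.13409986, 0.55855102, 0.25228099]), 'tcp_rot': array([ 4.29432088e-04,  7.85373794e-01,  6.19021041e-01, -8.77282652e-04]), 'contact_force': array([ 0.74503873, -0.01608655,  0.11247051]), 'ft_torque': array([-0.05319117,  0.04438669, -0.01682258]), 'finger_gap': 0.08521966906135157} 0.022
top {'fx': 382.42144311180317, 'fy': 382.42144311180317, 'cx': 254.3398704027497, 'cy': 191.32407662329246, 'D': array([-0.10159875,  0.        ,  0.        ,  0.        ,  0.        ]), 'origin': array([ 0.28124991, -0.01589928,  1.32831917]), 'attitude': array([-0.07790643,  0.71824112, -0.68709323,  0.07722158])}
scene {'fx': 461.250797866223, 'fy': 461.250797866223, 'cx': 251.4300956312454, 'cy': 192.58390094964238, 'D': array([0.0627476, 0.       , 0.       , 0.       , 0.       ]), 'origin': array([ 1.2986425 , -0.23874323,  1.32491548]), 'attitude': array([-0.22551175,  0.77201869,  0.57062636, -0.16588291])}
```

View pics/top0.png

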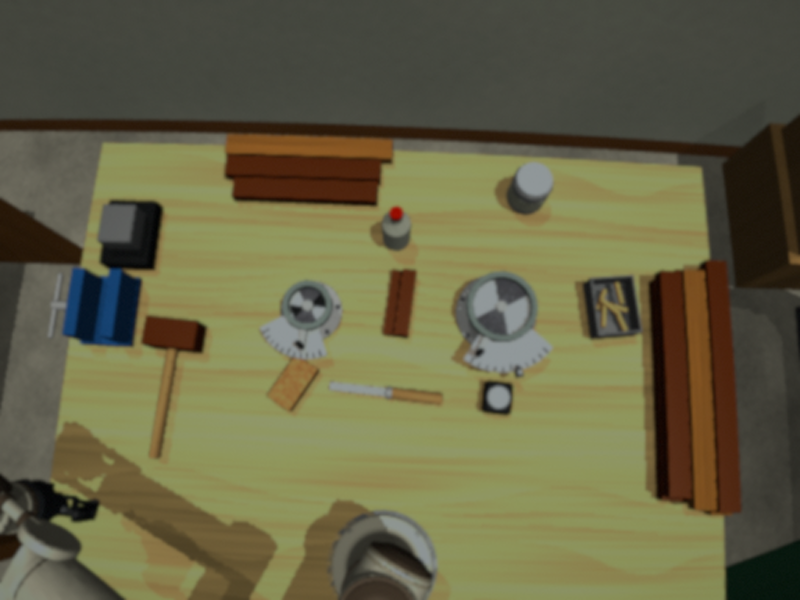

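View pics/scene0.png

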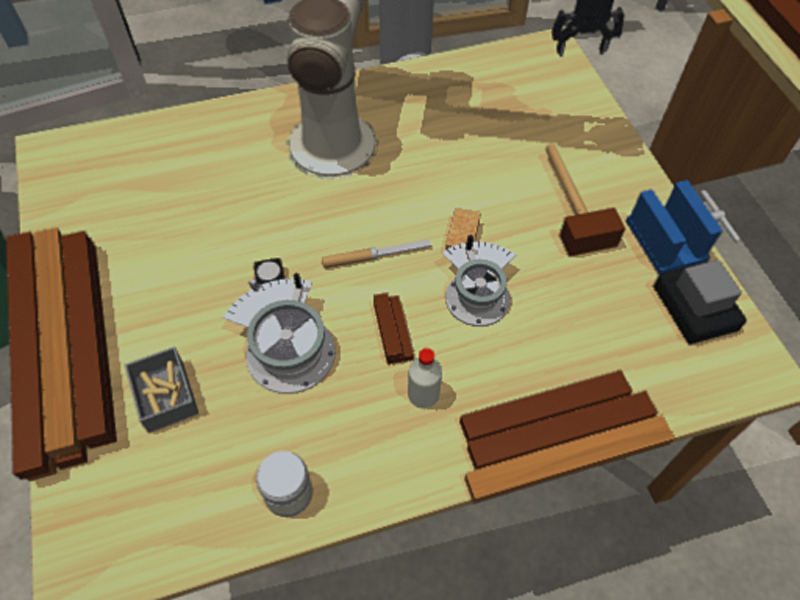

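Both ports, their levers and the bystanders are visible: the small port is at about (307,305) in the top view and the large port at (500,305). Next I'll zoom in and measure.

```bash
cat > h.py <<'E'
import cv2,numpy as np,pickle
from scipy.spatial.transform import Rotation as R
def rot(d):
    q=d["attitude"]; return R.from_quat([q[1],q[2],q[3],q[0]]).as_matrix()
def K(d): return np.array([[d["fx"],0,d["cx"]],[0,d["fy"],d["cy"]],[0,0,1.]])
def ray(d,uv):
    p=cv2.undistortPoints(np.array(uv,float).reshape(-1,1,2),K(d),d["D"]).reshape(-1,2)
    return np.c_[p,np.ones(len(p))]@rot(d).T
def atz(d,uv,z):
    r=ray(d,uv); o=d["origin"]; return o+r*((z-o[2])/r[:,2])[:,None]
def cloud(d):
    h,w=d["range_z"].shape; v,u=np.mgrid[:h,:w]
    r=ray(d,np.c_[u.ravel(),v.ravel()]); 
    P=d["origin"]+r*d["range_z"].ravel()[:,None]; return P.reshape(h,w,3)
def proj(d,P):
    Rm=rot(d); rv=cv2.Rodrigues(Rm.T)[0]; t=-Rm.T@d["origin"]
    return cv2.projectPoints(np.array(P,float).reshape(-1,1,3),rv,t,K(d),d["D"])[0].reshape(-1,2)
def crop(d,c,half,name,size=600):
    x0,y0=int(c[0]-half),int(c[1]-half)
    im=d["frame"][y0:y0+2*half,x0:x0+2*half]
    im=cv2.resize(im,(size,size),interpolation=cv2.INTER_CUBIC)
    im=cv2.convertScaleAbs(im,alpha=1.3); cv2.imwrite(name,im); return x0,y0,size/(2*half)
E
python3 - <<'E'
from h import *
t=pickle.load(open("top0.pkl","rb")); s=pickle.load(open("scene0.pkl","rb"))
for n,d in(("top",t),("scene",s)):
    P=cloud(d); z=P[...,2]
    for nm,c,zt in(("small",(307,305) if n=="top" else (480,283),.076),("large",(500,305) if n=="top" else (287,333),.091)):
        c=np.array(c)*.64
        g=atz(d,[c],zt)[0]
        # collar top points -> circle fit
        m=(abs(z-zt)<.006)&(np.hypot(P[...,0]-g[0],P[...,1]-g[1])<.1)
        q=P[m]; 
        print(n,nm,g.round(3),m.sum(),q[:,:2].min(0).round(3),q[:,:2].max(0).round(3), cv2.minEnclosingCircle(q[:,:2].astype(np.float32)))
    tc=P[np.isfinite(z)]; print(np.median(z[(abs(z)<.03)]))
print(crop(t,(193,210),38,"pics/c1.png"),crop(t,(322,215),38,"pics/c2.png"),crop(s,(307,172),38,"pics/c3.png"),crop(s,(182,200),45,"pics/c4.png"))
a=[cv2.imread(f"pics/c{i}.png") for i in(1,2,3,4)]
for i in(0,2): cv2.imwrite(f"pics/cc{i}.png",cv2.resize(np.hstack(a[i:i+2]),(800,400)))
E
```

```text
top small [0.539 0.185 0.076] 357 [0.445 0.133] [0.592 0.241] ((0.5186973810195923, 0.18546627461910248), 0.07478604465723038)
top large [ 0.554 -0.227  0.091] 527 [ 0.464 -0.304] [ 0.629 -0.157] ((0.543683648109436, -0.2250780463218689), 0.08798348903656006)
0.0003438437085196977
scene small [0.549 0.183 0.076] 375 [0.452 0.134] [0.598 0.24 ] ((0.5248489379882812, 0.186331644654274), 0.073030985891819)
scene large [ 0.558 -0.228  0.091] 601 [ 0.467 -0.305] [ 0.63  -0.156] ((0.5457084774971008, -0.22514745593070984), 0.08615867793560028)
0.0018175054413201996
(155, 172, 7.894736842105263) (284, 177, 7.894736842105263) (269, 134, 7.894736842105263) (137, 155, 6.666666666666667)
```

View pics/cc0.png

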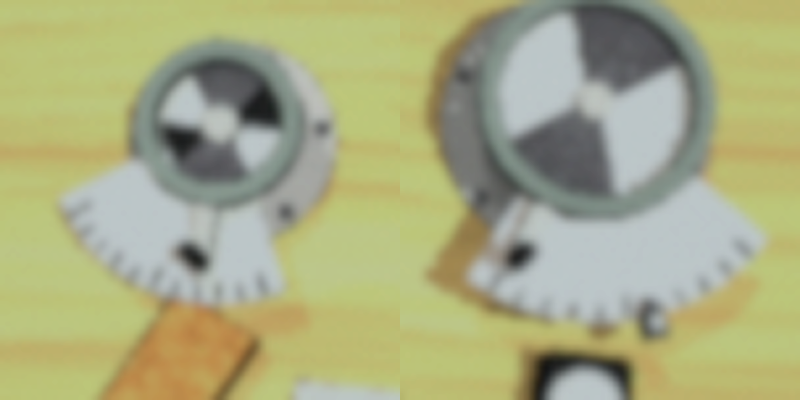

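View pics/cc2.png

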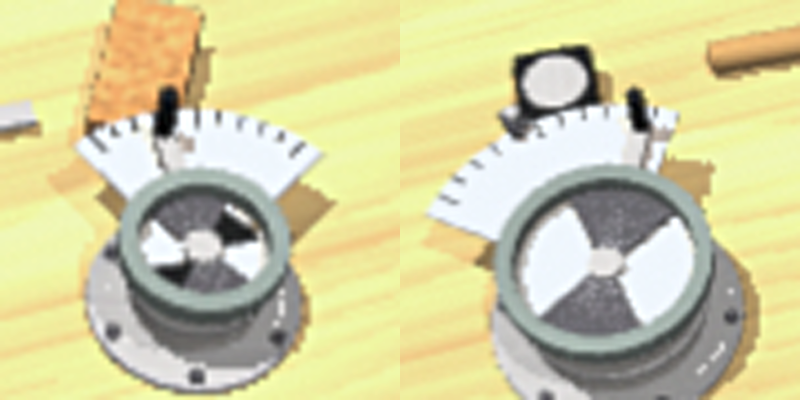

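```bash
python3 - <<'E'
from h import *
from scipy.optimize import least_squares
t=pickle.load(open("top0.pkl","rb")); s=pickle.load(open("scene0.pkl","rb"))
for n,d in(("top",t),("scene",s)):
    P=cloud(d); 
    for nm,c,zt,rc,rp,pz in(("small",(.541,.187),.076,.054,.09,.108),("large",(.553,-.2305),.091,.076,.115,.123)):
        c=np.array(c)
        # collar: grow boundary; fit centre with radius known using score count inside annulus
        z=P[...,2]; rr=lambda c:np.hypot(P[...,0]-c[0],P[...,1]-c[1])
        m=(abs(z-zt)<.004)
        q=P[m&(rr(c)<rc+.012)][:,:2]
        # angular outer boundary
        th=np.arctan2(*(q-c).T[::-1]); 
        b=[]
        for k in np.arange(-180,180,10):
            i=np.where(abs((np.degrees(th)-k+180)%360-180)<5)[0]
            if len(i): b.append(q[i[np.argmax(np.hypot(*(q[i]-c).T))]])
        b=np.array(b)
        f=least_squares(lambda p:np.hypot(*(b-p[:2]).T)-p[2],[*c,rc],loss="soft_l1",f_scale=.002)
        print(n,nm,"collar",f.x.round(4))
        c=f.x[:2]
        mm=(z>zt+.003)&(z<pz+.006)&(rr(c)>rp-.03)&(rr(c)<rp+.03)
        Q=P[mm]; v,u=np.nonzero(mm)
        print(" post n",len(Q), "top mean",Q[Q[:,2]>pz-.008].mean(0).round(4),(Q[:,2]>pz-.008).sum(),"all",Q.mean(0).round(4))
        a=Q[Q[:,2]>pz-.008].mean(0)-[*c,0]; print("  ang",np.degrees(np.arctan2(a[1],a[0])),np.hypot(a[0],a[1]))
        if nm=="large":
            mm=(z>.074)&(z<.095)&(rr(c)>.118)&(rr(c)<.16)
            Q=P[mm];
            for p in Q: 
                a=p-[*c,0]; print("   clip?",p.round(3),round(np.degrees(np.arctan2(a[1],a[0])),1),round(np.hypot(a[0],a[1]),3))
E
```

```text
top small collar [0.5407 0.1869 0.0531]
 post n 19 top mean [0.451  0.1931 0.107 ] 14 all [0.4502 0.1922 0.1029]
  ang 176.0481283108077 0.08990886241070747
top large collar [ 0.5538 -0.2304  0.0747]
 post n 21 top mean [ 0.4493 -0.1825  0.1227] 16 all [ 0.4486 -0.1818  0.1183]
  ang 155.37205112386025 0.11486823891211005
   clip? [ 0.477 -0.327  0.076] -128.2 0.123
   clip? [ 0.474 -0.331  0.075] -128.4 0.128
   clip? [ 0.467 -0.311  0.074] -137.2 0.118
   clip? [ 0.468 -0.331  0.074] -130.5 0.132
   clip? [ 0.463 -0.311  0.075] -138.4 0.121
   clip? [ 0.463 -0.317  0.077] -136.2 0.125
   clip? [ 0.464 -0.331  0.075] -131.7 0.134
   clip? [ 0.465 -0.338  0.074] -129.7 0.139
   clip? [ 0.46  -0.307  0.076] -140.8 0.121
   clip? [ 0.451 -0.164  0.075] 147.2 0.122
   clip? [ 0.458 -0.331  0.075] -133.7 0.139
   clip? [ 0.448 -0.174  0.075] 152.0 0.12
   clip? [ 0.447 -0.177  0.079] 153.3 0.119
   clip? [ 0.444 -0.18   0.081] 155.3 0.121
   clip? [ 0.443 -0.182  0.088] 156.5 0.12
   clip? [ 0.444 -0.186  0.085] 158.0 0.119
   clip? [ 0.44  -0.154  0.076] 146.2 0.137
   clip? [ 0.441 -0.
[... 7110 characters left out ...]
-0.327  0.075] -134.5 0.135
   clip? [ 0.462 -0.323  0.077] -134.6 0.131
   clip? [ 0.465 -0.311  0.075] -137.8 0.121
   clip? [ 0.463 -0.333  0.077] -131.6 0.137
   clip? [ 0.469 -0.312  0.076] -136.2 0.118
   clip? [ 0.465 -0.334  0.074] -130.8 0.137
   clip? [ 0.471 -0.319  0.076] -133.4 0.122
   clip? [ 0.469 -0.337  0.077] -128.4 0.137
   clip? [ 0.47  -0.334  0.076] -128.9 0.134
   clip? [ 0.472 -0.326  0.075] -130.9 0.126
   clip? [ 0.473 -0.323  0.075] -131.4 0.123
   clip? [ 0.474 -0.32   0.075] -132.0 0.12
   clip? [ 0.476 -0.323  0.074] -130.0 0.121
   clip? [ 0.478 -0.33   0.074] -127.5 0.126
   clip? [ 0.479 -0.324  0.074] -128.6 0.12
   clip? [ 0.481 -0.331  0.074] -125.9 0.124
```

```bash
cat >> h.py <<'E'
CS=np.array([.541,.1867]); CL=np.array([.554,-.2304])
def where(): 
    from bench import env
    s=env.read_state(); q=s["tcp_rot"]; return s,R.from_quat([q[1],q[2],q[3],q[0]])
def go(xy,z,yaw):
    s,r=where()
    d=np.array([*xy,z])-s["tcp_pos"]
    y=np.radians(yaw); T=np.array([[np.cos(y),np.sin(y),0],[np.sin(y),-np.cos(y),0],[0,0,-1]]).T
    rv=(r.inv()*R.from_matrix(T)).as_rotvec(degrees=True)
    print("t",s["time"],"pos",s["tcp_pos"].round(4),"F",s["contact_force"].round(1),"gap",s["finger_gap"])
    print("tool shift now mm",(r.inv().apply(d)*1e3).round(1),"turn deg",rv.round(1),"shift after turn",(T.T@d*1e3).round(1))
E
python3 - <<'E'
from h import *
t=pickle.load(open("top0.pkl","rb"))
for nm,pts,c,o,z in(("small",[(60,205),(85,208),(275,285),(285,293)],CS,(155,172),.056),("large",[(468,272),(485,290),(745,238),(765,238)],CL,(284-76,177),.071)):
    w=atz(t,[(o[0]+(a/5.263),o[1]+b/5.263) for a,b in pts],z)[:,:2]-c
    print(nm,np.degrees(np.arctan2(w[:,1],w[:,0])).round(1)%360,np.hypot(*w.T).round(3))
E
python3 -m handwheel '{"linear":[[0,0,0],[0,0,0],[0,0,0],[0,0,0],[0,0,0],[0,0,0],[0,0,0],[0,0,0],[0,0,0],[0,0,0]],"angular":[[0,0,8],[0,0,8],[0,0,8],[0,0,8],[0,0,8],[0,0,8],[0,0,8],[0,0,8],[0,0,8],[0,0,8]]}' 0 20
python3 - <<'E'
from h import *
go((.448,.148),.25,-3.8)
E
```

```text
small [119.8 125.  202.8 204.9] [0.115 0.101 0.111 0.118]
large [145.9 152.2 230.2 233.8] [0.135 0.139 0.13  0.14 ]
time: 1.35
tcp_pos: [0.1342, 0.5588, 0.2527]
tcp_rot: [0.001, 0.999, -0.033, -0.0]
contact_force: [-0.7, -0.7, -0.4]
finger_gap: -0.0
t 1.35 pos [0.1342 0.5588 0.2527] F [-0.7 -0.7 -0.4] gap -1.0362415037173156e-05
tool shift now mm [340.2 389.2   3. ] turn deg [0.1 0.  0. ] shift after turn [340.3 389.1   2.7]
```

```bash
python3 -m handwheel '{"linear":[[0.034,0.039,0],[0.034,0.039,0],[0.034,0.039,0],[0.034,0.039,0],[0.034,0.039,0],[0.034,0.039,0],[0.034,0.039,0],[0.034,0.039,0],[0.034,0.038,0],[0.034,0.038,0]],"angular":[[0,0,0],[0,0,0],[0,0,0],[0,0,0],[0,0,0],[0,0,0],[0,0,0],[0,0,0],[0,0,0],[0,0,0]]}'
python3 - <<'E'
from h import *
go((.448,.148),.10,-3.8)
E
```

```text
time: 2.6
tcp_pos: [0.4505, 0.1495, 0.253]
tcp_rot: [-0.0, 1.0, -0.031, -0.0]
contact_force: [-0.4, 1.3, 0.5]
finger_gap: 0.0002
t 2.6 pos [0.4505 0.1495 0.253 ] F [-0.4  1.3  0.5] gap 0.0001603140194041488
tool shift now mm [ -2.4   1.7 153. ] turn deg [-0.   0.   0.3] shift after turn [ -2.4   1.6 153. ]
```

```bash
python3 -m handwheel '{"linear":[[0,0,0.018],[0,0,0.018],[0,0,0.018],[0,0,0.018],[0,0,0.018],[0,0,0.018],[0,0,0.018],[0,0,0.018],[0,0,0.009],[0,0,0]],"angular":[[0,0,0],[0,0,0],[0,0,0],[0,0,0],[0,0,0],[0,0,0],[0,0,0],[0,0,0],[0,0,0],[0,0,0]]}'
python3 - <<'E'
from h import *
from bench import imaging
go((.448,.148),.10,-3.8)
for n,c,f in(("top",(193,200),"pics/t1.png"),("scene",(310,165),"pics/s1.png")):
    d=imaging.read_camera(n); crop(d,c,45,f,500)
a=[cv2.imread(f"pics/{x}1.png") for x in "ts"]; cv2.imwrite("pics/ts1.png",cv2.resize(np.hstack(a),(800,400)))
E
```

```text
time: 3.85
tcp_pos: [0.4489, 0.1514, 0.0994]
tcp_rot: [0.0, 1.0, -0.03, -0.001]
contact_force: [-0.3, 0.7, 0.7]
finger_gap: 0.0001
t 3.85 pos [0.4489 0.1514 0.0994] F [-0.3  0.7  0.7] gap 8.661320771219124e-05
tool shift now mm [-0.7  3.4 -0.6] turn deg [0.  0.1 0.3] shift after turn [-0.7  3.4 -0.6]
```

View pics/ts1.png

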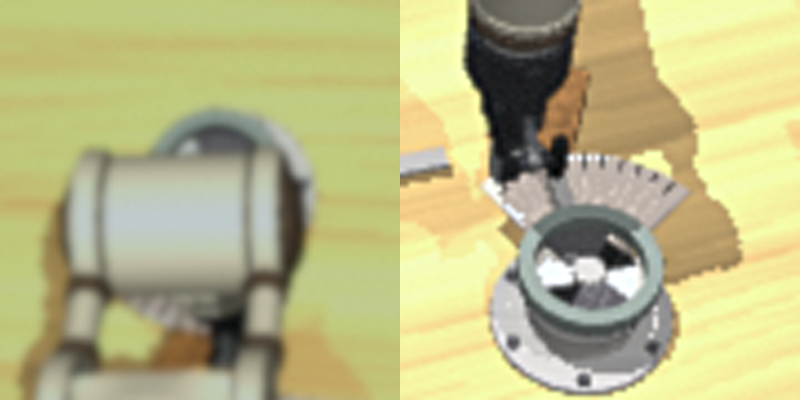

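```bash
python3 -m handwheel '{"linear":[[0,-0.004,0],[0,-0.004,0],[0,-0.004,0],[0,-0.004,0],[0,-0.004,0],[0,-0.003,0],[-0.0008,-0.004,0],[-0.0008,-0.004,0],[-0.0008,-0.004,0],[-0.0008,-0.004,0]],"angular":[[0,0,0],[0,0,0],[0,0,0],[0,0,0],[0,0,0],[0,0,0],[0,0,2.5],[0,0,2.5],[0,0,2.5],[0,0,2.5]]}'
cat > m.py <<'E'
from h import *
from bench import env
import sys
c,rp,sg=(CS,.09,1) if sys.argv[1]=="s" else (CL,.115,-1)
s,r=where(); x=r.apply([1,0,0]); yaw=np.degrees(np.arctan2(x[1],x[0]))
rel=r.inv().apply(np.r_[s["tcp_pos"][:2]-c,0])
p=s["tcp_pos"][:2]-c
print("yaw",yaw.round(2),"lever-if-aligned",round((yaw+180)%360,2),"tool rel axis (tool frame) mm",(rel*1e3).round(1),"pol",round(np.degrees(np.arctan2(p[1],p[0]))%360,2),"F tool",r.inv().apply(s["contact_force"]).round(1))
# lever angle assuming flat face contact 18 mm from tool y
y=rel[1]-sg*.018
print("lever est if touching", round((yaw+180-np.degrees(np.arcsin(y/rp))*-1)%360,1), round((yaw+180+np.degrees(np.arcsin(y/rp))*-1)%360,1))
E
python3 m.py s
```

```text
time: 5.2
tcp_pos: [0.4505, 0.1898, 0.1003]
tcp_rot: [0.001, 0.993, -0.118, 0.0]
contact_force: [1.1, -4.0, -0.2]
finger_gap: -0.0
yaw -13.59 lever-if-aligned 166.41 tool rel axis (tool frame) mm [-88.6  18.3  -0.1] pol 178.07 F tool [2.  3.6 0.2]
lever est if touching 166.6 166.2
```

```bash
python3 -m handwheel '{"linear":[[-0.0009,-0.0047,0],[-0.0009,-0.0047,0],[-0.0009,-0.0047,0],[-0.0009,-0.0047,0],[-0.0009,-0.0047,0],[-0.0009,-0.0047,0],[-0.0009,-0.0047,0],[-0.0009,-0.0047,0],[-0.0009,-0.0047,0],[-0.0009,-0.0047,0]],"angular":[[0,0,3],[0,0,3],[0,0,3],[0,0,3],[0,0,3],[0,0,3],[0,0,3],[0,0,3],[0,0,3],[0,0,3]]}'
python3 m.py s
```

```text
time: 6.45
tcp_pos: [0.4634, 0.2352, 0.1002]
tcp_rot: [0.001, 0.928, -0.371, 0.0]
contact_force: [-0.5, -3.7, 0.7]
finger_gap: -0.0002
yaw -43.6 lever-if-aligned 136.4 tool rel axis (tool frame) mm [-89.7  18.4  -0. ] pol 148.03 F tool [ 2.2  3.  -0.7]
lever est if touching 136.7 136.1
```

Tracking well. Now I'll go slowly toward the stop, watching the force.

```bash
python3 -m handwheel '{"linear":[[-0.0003,-0.0016,0],[-0.0003,-0.0016,0],[-0.0003,-0.0016,0],[-0.0003,-0.0016,0],[-0.0003,-0.0016,0],[-0.0003,-0.0016,0],[-0.0003,-0.0016,0],[0,0,0],[0,0,0],[0,0,0]],"angular":[[0,0,1],[0,0,1],[0,0,1],[0,0,1],[0,0,1],[0,0,1],[0,0,1],[0,0,0],[0,0,0],[0,0,0]]}'
python3 m.py s
```

```text
time: 7.7
tcp_pos: [0.47, 0.2451, 0.1003]
tcp_rot: [-0.0, 0.904, -0.427, -0.0]
contact_force: [-0.7, -0.5, -1.3]
finger_gap: 0.0001
yaw -50.51 lever-if-aligned 129.49 tool rel axis (tool frame) mm [-90.2  17.6   0. ] pol 140.54 F tool [-0.1  0.8  1.3]
lever est if touching 129.3 129.7
```

```bash
python3 -m handwheel '{"linear":[[-0.0003,-0.0016,0],[-0.0003,-0.0016,0],[-0.0002,-0.0008,0],[-0.0002,-0.0008,0],[0,0,0],[0,0,0],[0,0,0],[0,0,0],[0,0,0],[0,0,0]],"angular":[[0,0,1],[0,0,1],[0,0,0.5],[0,0,0.5],[0,0,0],[0,0,0],[0,0,0],[0,0,0],[0,0,0],[0,0,0]]}'
python3 m.py s
python3 -m handwheel '{"linear":[[-0.0001,-0.0008,0],[-0.0001,-0.0008,0],[0,0,0],[0,0,0],[0,0,0],[0,0,0],[0,0,0],[0,0,0],[0,0,0],[0,0,0]],"angular":[[0,0,0.5],[0,0,0.5],[0,0,0],[0,0,0],[0,0,0],[0,0,0],[0,0,0],[0,0,0],[0,0,0],[0,0,0]]}'
python3 m.py s
```

```text
time: 8.95
tcp_pos: [0.4733, 0.2486, 0.1003]
tcp_rot: [-0.0, 0.893, -0.45, 0.0]
contact_force: [-1.9, 0.2, -0.6]
finger_gap: -0.0003
yaw -53.51 lever-if-aligned 126.49 tool rel axis (tool frame) mm [-90.1  17.6  -0. ] pol 137.56 F tool [-1.3  1.4  0.6]
lever est if touching 126.2 126.7
time: 10.2
tcp_pos: [0.4744, 0.2497, 0.1003]
tcp_rot: [0.0, 0.889, -0.458, -0.0]
contact_force: [-2.3, -0.0, 0.1]
finger_gap: -0.0001
yaw -54.51 lever-if-aligned 125.49 tool rel axis (tool frame) mm [-90.   17.7   0. ] pol 136.59 F tool [-1.3  1.9 -0.1]
lever est if touching 125.3 125.7
```

```bash
python3 -m handwheel '{"linear":[[-0.0002,-0.0008,0],[-0.0002,-0.0008,0],[-0.0002,-0.0008,0],[0,0,0],[0,0,0],[0,0,0],[0,0,0],[0,0,0],[0,0,0],[0,0,0]],"angular":[[0,0,0.5],[0,0,0.5],[0,0,0.5],[0,0,0],[0,0,0],[0,0,0],[0,0,0],[0,0,0],[0,0,0],[0,0,0]]}'
python3 m.py s
python3 - <<'E'
from h import *
from bench import imaging
d=imaging.read_camera("scene"); crop(d,(307,172),38,"pics/s2.png",600)
E
```

```text
time: 11.45
tcp_pos: [0.4761, 0.2516, 0.1004]
tcp_rot: [-0.0, 0.883, -0.47, 0.0]
contact_force: [-1.5, -1.1, -0.9]
finger_gap: 0.0001
yaw -56.01 lever-if-aligned 123.99 tool rel axis (tool frame) mm [-90.1  17.5  -0. ] pol 134.98 F tool [0.1 1.9 0.9]
lever est if touching 123.7 124.3
```

View pics/s2.png

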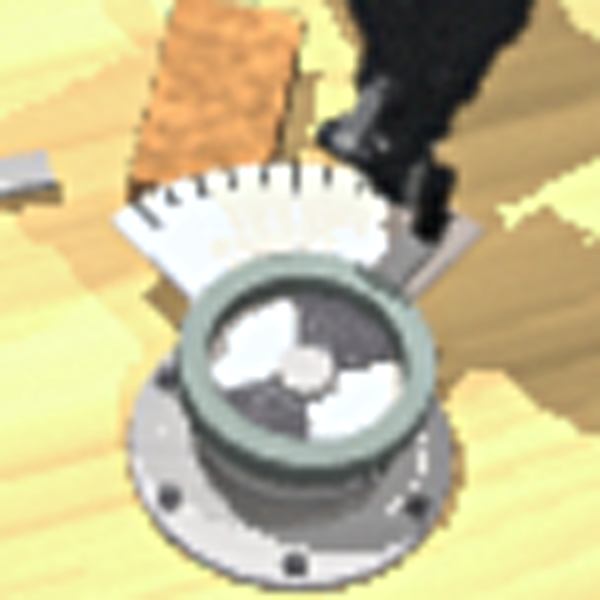

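The blades now cover both openings and the post (430,200) is near the last mark. I'll keep going in small steps until I feel the stop.

```bash
for i in 1; do python3 -m handwheel '{"linear":[[-0.0002,-0.0008,0],[-0.0002,-0.0008,0],[-0.0002,-0.0008,0],[0,0,0],[0,0,0],[0,0,0],[0,0,0],[0,0,0],[0,0,0],[0,0,0]],"angular":[[0,0,0.5],[0,0,0.5],[0,0,0.5],[0,0,0],[0,0,0],[0,0,0],[0,0,0],[0,0,0],[0,0,0],[0,0,0]]}'
python3 m.py s; done
```

```text
time: 12.75
tcp_pos: [0.4766, 0.2524, 0.1003]
tcp_rot: [0.002, 0.877, -0.481, -0.001]
contact_force: [-6.1, -5.6, 5.2]
finger_gap: 0.0002
yaw -57.51 lever-if-aligned 122.49 tool rel axis (tool frame) mm [-90.  19.   0.] pol 134.39 F tool [ 1.4  8.2 -5.2]
lever est if touching 123.1 121.9
```

```bash
python3 -m handwheel '{"linear":[[0,0.003,0],[0,0.008,0],[0,0.01,0],[0,0.01,0],[0,0.01,0],[0,0,-0.02],[0,0,-0.03],[0,0,-0.03],[0,0,-0.03],[0,0,0]],"angular":[[0,0,0],[0,0,0],[0,0,0],[0,0,0],[0,0,0],[0,0,0],[0,0,0],[0,0,0],[0,0,0],[0,0,0]]}'
python3 - <<'E'
from h import *
go((.4688,-.141),.21,-25)
E
```

```text
time: 14.0
tcp_pos: [0.4445, 0.2316, 0.213]
tcp_rot: [-0.002, 0.877, -0.481, 0.002]
contact_force: [-0.2, 0.4, 0.6]
finger_gap: -0.0002
t 14.0 pos [0.4445 0.2316 0.213 ] F [-0.2  0.4  0.6] gap -0.000227920800215334
tool shift now mm [327.4 179.7   2.6] turn deg [ -0.3  -0.2 -32.5] shift after turn [179.5 327.4   3. ]
```

```bash
python3 -m handwheel '{"linear":[[0.033,0.018,0],[0.033,0.018,0],[0.033,0.018,0],[0.033,0.018,0],[0.033,0.018,0],[0.033,0.018,0],[0.033,0.018,0],[0.033,0.018,0],[0.033,0.018,0],[0.03,0.018,0]],"angular":[[0,0,0],[0,0,0],[0,0,0],[0,0,0],[0,0,0],[0,0,0],[0,0,0],[0,0,0],[0,0,0],[0,0,0]]}'
python3 -m handwheel '{"linear":[[0,0,0],[0,0,0],[0,0,0],[0,0,0],[0,0,0],[0,0,0.018],[0,0,0.018],[0,0,0.018],[0,0,0],[0,0,0]],"angular":[[0,0,-6.5],[0,0,-6.5],[0,0,-6.5],[0,0,-6.5],[0,0,-6.5],[0,0,0],[0,0,0],[0,0,0],[0,0,0],[0,0,0]]}'
python3 - <<'E'
from h import *
from bench import imaging
go((.4688,-.141),.117,-25)
d=imaging.read_camera("scene"); crop(d,(190,190),45,"pics/s3.png",600)
pickle.dump(d,open("s3.pkl","wb"))
d=imaging.read_camera("top"); crop(d,(193,205),40,"pics/t3.png",600)
pickle.dump(d,open("t3.pkl","wb"))
cv2.imwrite("pics/st3.png",cv2.resize(np.hstack([cv2.imread("pics/s3.png"),cv2.imread("pics/t3.png")]),(800,400)))
# small lever
P=cloud(d); z=P[...,2]; r=np.hypot(P[...,0]-CS[0],P[...,1]-CS[1]); Q=P[(z>.1)&(z<.114)&(r>.06)&(r<.12)]
a=Q[:,:2].mean(0)-CS if len(Q) else np.zeros(2); print(len(Q),np.degrees(np.arctan2(a[1],a[0])),np.hypot(*a))
E
```

```text
time: 15.25
tcp_pos: [0.466, -0.142, 0.2088]
tcp_rot: [-0.0, 0.877, -0.481, -0.001]
contact_force: [-0.8, 0.7, -0.3]
finger_gap: -0.0002
time: 16.5
tcp_pos: [0.4668, -0.1411, 0.1563]
tcp_rot: [-0.0, 0.976, -0.217, -0.0]
contact_force: [-0.6, -0.7, 0.0]
finger_gap: -0.0
t 16.5 pos [ 0.4668 -0.1411  0.1563] F [-0.6 -0.7  0. ] gap -3.8736138805472694e-05
tool shift now mm [ 1.8 -0.9 39.3] turn deg [-0.  0. -0.] shift after turn [ 1.8 -0.9 39.3]
17 123.94962952039265 0.09115800564020576
```

View pics/st3.png

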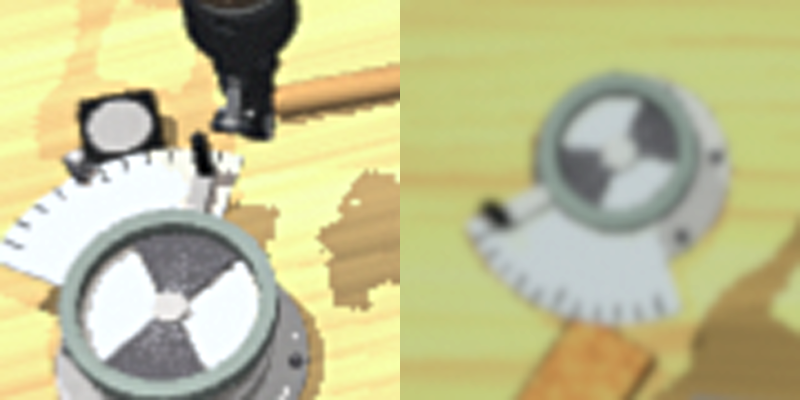

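```bash
python3 -m handwheel '{"linear":[[0,0,0.013],[0,0,0.013],[0,0,0.013],[0.0,0,0],[0,0.004,0],[0,0.004,0],[0,0.004,0],[0,0.004,0],[0,0.004,0],[0,0.004,0]],"angular":[[0,0,0],[0,0,0],[0,0,0],[0,0,0],[0,0,0],[0,0,0],[0,0,0],[0,0,0],[0,0,0],[0,0,0]]}'
python3 m.py l
python3 -m handwheel '{"linear":[[-0.0008,0.005,0],[-0.0008,0.005,0],[-0.0008,0.005,0],[-0.0008,0.005,0],[-0.0008,0.005,0],[-0.0008,0.005,0],[-0.0008,0.005,0],[-0.0008,0.005,0],[-0.0008,0.005,0],[-0.0008,0.005,0]],"angular":[[0,0,-2.5],[0,0,-2.5],[0,0,-2.5],[0,0,-2.5],[0,0,-2.5],[0,0,-2.5],[0,0,-2.5],[0,0,-2.5],[0,0,-2.5],[0,0,-2.5]]}'
python3 m.py l
```

```text
time: 17.85
tcp_pos: [0.4567, -0.1631, 0.1174]
tcp_rot: [0.0, 0.976, -0.217, 0.0]
contact_force: [0.2, 0.2, -0.8]
finger_gap: -0.0002
yaw -25.01 lever-if-aligned 154.99 tool rel axis (tool frame) mm [-116.6  -19.8   -0. ] pol 145.35 F tool [ 0.1 -0.3  0.8]
lever est if touching 154.1 155.9
time: 19.1
tcp_pos: [0.437, -0.2089, 0.1173]
tcp_rot: [-0.001, 1.0, 0.001, -0.0]
contact_force: [-0.2, 1.8, 1.8]
finger_gap: -0.0002
yaw 0.07 lever-if-aligned 180.07 tool rel axis (tool frame) mm [-1.169e+02 -2.170e+01  1.000e-01] pol 169.57 F tool [-0.2 -1.8 -1.8]
lever est if touching 178.2 181.9
```

```bash
python3 -m handwheel '{"linear":[[-0.0006,0.0033,0],[-0.0006,0.0033,0],[-0.0006,0.0033,0],[-0.0006,0.0033,0],[-0.0006,0.0033,0],[-0.0006,0.0033,0],[-0.0006,0.0033,0],[-0.0006,0.0033,0],[0,0,0],[0,0,0]],"angular":[[0,0,-1.6],[0,0,-1.6],[0,0,-1.6],[0,0,-1.6],[0,0,-1.6],[0,0,-1.6],[0,0,-1.6],[0,0,-1.6],[0,0,0],[0,0,0]]}'
python3 m.py l
python3 - <<'E'
from h import *
from bench import imaging
d=imaging.read_camera("scene"); crop(d,(182,185),30,"pics/s4.png",600)
pickle.dump(d,open("s4.pkl","wb"))
E
```

```text
time: 20.35
tcp_pos: [0.4354, -0.2362, 0.1175]
tcp_rot: [0.001, 0.994, 0.111, 0.0]
contact_force: [1.0, -0.2, -0.5]
finger_gap: -0.0003
yaw 12.78 lever-if-aligned 192.78 tool rel axis (tool frame) mm [-1.17e+02 -2.06e+01 -1.00e-01] pol 182.81 F tool [0.9 0.4 0.5]
lever est if touching 191.5 194.1
```

View pics/s4.png

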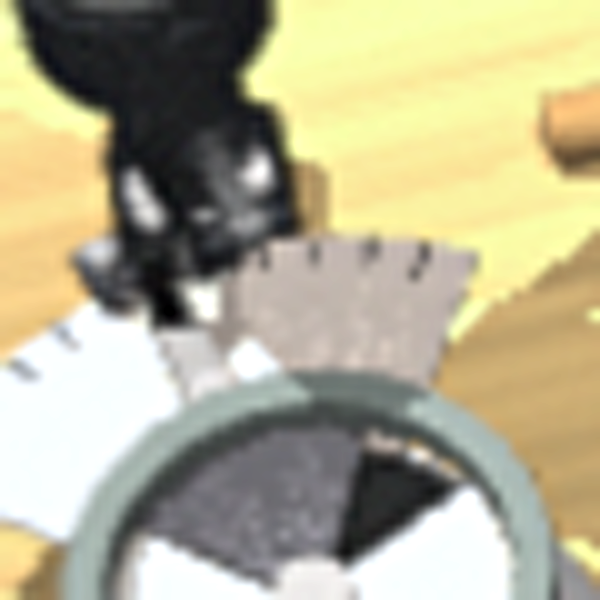

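```bash
python3 -m handwheel '{"linear":[[-0.0003,0.0017,0],[-0.0003,0.0017,0],[-0.0003,0.0017,0],[0,0,0],[0,0,0],[0,0,0],[0,0,0],[0,0,0],[0,0,0],[0,0,0]],"angular":[[0,0,-0.8],[0,0,-0.8],[0,0,-0.8],[0,0,0],[0,0,0],[0,0,0],[0,0,0],[0,0,0],[0,0,0],[0,0,0]]}'
python3 m.py l
python3 -m handwheel '{"linear":[[0,-0.005,0],[0,-0.01,0],[0,-0.012,0],[0,-0.012,0],[0,-0.012,0],[0,-0.012,0],[0,0,-0.03],[0,0,-0.03],[0,0,-0.03],[0,0,0]],"angular":[[0,0,0],[0,0,0],[0,0,0],[0,0,0],[0,0,0],[0,0,0],[0,0,0],[0,0,0],[0,0,0],[0,0,0]]}'
cat > look.py <<'E'
from h import *
from bench import imaging
import sys
k=sys.argv[1]
d=imaging.read_camera("scene"); pickle.dump(d,open(f"s{k}.pkl","wb")); crop(d,(182,185),30,f"pics/s{k}.png",600)
t=imaging.read_camera("top"); pickle.dump(t,open(f"t{k}.pkl","wb")); crop(t,(322,215),38,f"pics/t{k}.png",600)
cv2.imwrite(f"pics/st{k}.png",cv2.resize(np.hstack([cv2.imread(f"pics/s{k}.png"),cv2.imread(f"pics/t{k}.png")]),(800,400)))
for n,dd in(("scene",d),("top",t)):
    P=cloud(dd); z=P[...,2]; rr=np.hypot(P[...,0]-CL[0],P[...,1]-CL[1])
    for nm,m in(("post",(z>.112)&(z<.13)&(rr>.09)&(rr<.14)),("clip",(z>.0785)&(z<.095)&(rr>.133)&(rr<.165))):
        Q=P[m]; Q=Q[(Q[:,0]<.46)&(Q[:,1]<-.2)]
        if len(Q): a=np.median(Q[:,:2],axis=0)-CL; print(n,nm,len(Q),np.degrees(np.arctan2(a[1],a[0])).round(2)%360,np.hypot(*a).round(3))
E
python3 look.py 5
```

```text
time: 21.65
tcp_pos: [0.4354, -0.241, 0.1173]
tcp_rot: [0.0, 0.991, 0.132, 0.0]
contact_force: [0.4, 0.6, -0.0]
finger_gap: 0.0001
yaw 15.19 lever-if-aligned 195.19 tool rel axis (tool frame) mm [-117.3  -20.8   -0. ] pol 185.11 F tool [ 0.5 -0.4  0. ]
lever est if touching 193.8 196.6
time: 22.9
tcp_pos: [0.4201, -0.1809, 0.2098]
tcp_rot: [0.002, 0.991, 0.132, 0.002]
contact_force: [-0.2, -0.3, 0.3]
finger_gap: -0.0005
scene post 23 193.28 0.112
scene clip 18 195.84 0.143
```

View pics/st5.png

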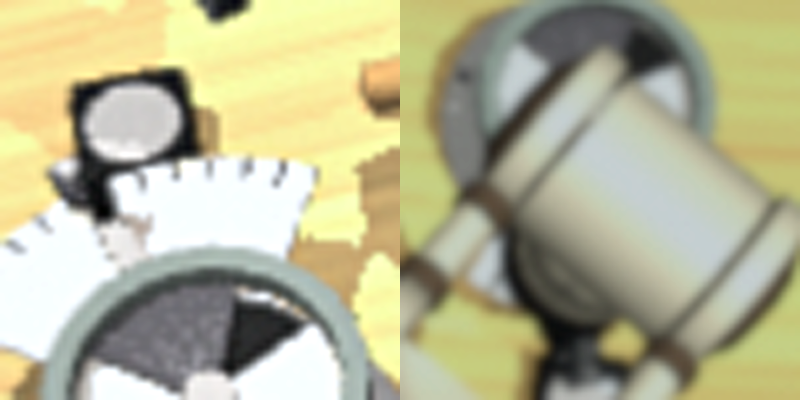

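```bash
python3 -m handwheel '{"linear":[[0,-0.025,0],[0,-0.025,0],[0,-0.025,0],[0,-0.025,0],[0,-0.025,0],[0,-0.025,0],[0,-0.025,0],[0,-0.025,0],[0,0,0],[0,0,0]],"angular":[[0,0,0],[0,0,0],[0,0,0],[0,0,0],[0,0,0],[0,0,0],[0,0,0],[0,0,0],[0,0,0],[0,0,0]]}'
python3 look.py 6
python3 - <<'E'
from h import *
for k,d in((("t0",pickle.load(open("top0.pkl","rb")))),("t6",pickle.load(open("t6.pkl","rb")))):
    P=cloud(d);z=P[...,2]; rr=np.hypot(P[...,0]-CL[0],P[...,1]-CL[1])
    m=(z>.0785)&(z<.095)&(rr>.133)&(rr<.165)&(P[...,1]<-.24)&(P[...,0]<.45)
    a=np.median(P[m][:,:2],axis=0)-CL; print(k,m.sum(),np.degrees(np.arctan2(a[1],a[0]))%360)
E
```

```text
time: 24.25
tcp_pos: [0.3662, 0.0125, 0.2065]
tcp_rot: [-0.0, 0.991, 0.132, -0.001]
contact_force: [-0.4, -0.1, -0.3]
finger_gap: -0.0003
scene post 24 193.36 0.112
scene clip 21 195.67 0.14
top post 18 192.15 0.115
top clip 28 194.65 0.144
t0 27 195.0831231563092
t6 28 194.65071937155008
```

View pics/st6.png

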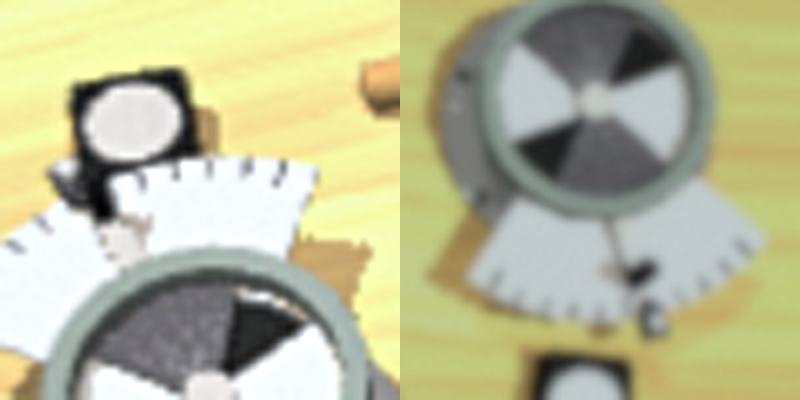

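```bash
python3 - <<'E'
from h import *
go((.4284,-.2224),.2065,17.7)
E
```

```text
t 24.35 pos [0.3665 0.0122 0.2069] F [-0.3  0.1  0.6] gap -5.439300603925957e-05
tool shift now mm [ -1.5 242.7   0.4] turn deg [-0.   0.  -2.6] shift after turn [-12.3 242.4   0.4]
```

```bash
python3 -m handwheel '{"linear":[[0,0.03,0],[0,0.03,0],[0,0.03,0],[0,0.03,0],[0,0.03,0],[0,0.03,0],[0,0.03,0],[0,0.025,0],[-0.001,0.007,0],[0,0,0]],"angular":[[0,0,0],[0,0,0],[0,0,0],[0,0,0],[0,0,0],[0,0,0],[0,0,0],[0,0,0],[0,0,-2.5],[0,0,0]]}'
python3 - <<'E'
from h import *
go((.4284,-.2224),.117,17.7)
E
```

```text
time: 25.6
tcp_pos: [0.4286, -0.2221, 0.207]
tcp_rot: [-0.0, 0.988, 0.153, -0.0]
contact_force: [0.2, 0.2, 0.0]
finger_gap: 0.0002
t 25.6 pos [ 0.4286 -0.2221  0.207 ] F [0.2 0.2 0. ] gap 0.00017187289994637293
tool shift now mm [-0.3  0.3 90. ] turn deg [-0.   0.  -0.1] shift after turn [-0.3  0.2 90. ]
```

```bash
python3 -m handwheel '{"linear":[[0,0,0.018],[0,0,0.018],[0,0,0.018],[0,0,0.018],[0,0,0.018],[0,0,0],[0,0,0],[0,0.005,0],[0,0.005,0],[0,0.005,0]],"angular":[[0,0,0],[0,0,0],[0,0,0],[0,0,0],[0,0,0],[0,0,0],[0,0,0],[0,0,0],[0,0,0],[0,0,0]]}'
python3 -m handwheel '{"linear":[[0,0.002,0],[0,0.002,0],[0,0.002,0],[0,0.002,0],[0,0.002,0],[0,0,0],[0,0,0],[0,0,0],[0,0,0],[0,0,0]],"angular":[[0,0,0],[0,0,0],[0,0,0],[0,0,0],[0,0,0],[0,0,0],[0,0,0],[0,0,0],[0,0,0],[0,0,0]]}'
python3 m.py l
python3 - <<'E'
from h import *
go((.4360,-.2462),.117,17.7)
E
```

```text
time: 26.85
tcp_pos: [0.4338, -0.2359, 0.1177]
tcp_rot: [0.0, 0.988, 0.154, 0.0]
contact_force: [-0.4, -0.2, -0.9]
finger_gap: 0.0003
time: 28.1
tcp_pos: [0.4365, -0.2447, 0.1172]
tcp_rot: [-0.0, 0.988, 0.154, -0.0]
contact_force: [-0.6, 1.5, -2.0]
finger_gap: 0.0003
yaw 17.69 lever-if-aligned 197.69 tool rel axis (tool frame) mm [-116.3  -22.1    0. ] pol 186.93 F tool [-0.1 -1.6  2. ]
lever est if touching 195.6 199.7
t 28.1 pos [ 0.4365 -0.2447  0.1172] F [-0.6  1.5 -2. ] gap 0.00025851895976694903
tool shift now mm [-0.9  1.3  0.2] turn deg [-0.  0. -0.] shift after turn [-0.9  1.3  0.2]
```

```bash
python3 -m handwheel '{"linear":[[0,0.001,0],[0,0.001,0],[0,0,0],[0,0,0],[0,0,0],[0,0,0],[0,0,0],[0,0,0],[0,0,0],[0,0,0]],"angular":[[0,0,0],[0,0,0],[0,0,0],[0,0,0],[0,0,0],[0,0,0],[0,0,0],[0,0,0],[0,0,0],[0,0,0]]}'
python3 m.py l
python3 -m handwheel '{"linear":[[0,-0.005,0],[0,-0.01,0],[0,-0.012,0],[0,-0.012,0],[0,-0.012,0],[0,-0.012,0],[0,0,-0.03],[0,0,-0.03],[0,0,-0.03],[0,0,0]],"angular":[[0,0,0],[0,0,0],[0,0,0],[0,0,0],[0,0,0],[0,0,0],[0,0,0],[0,0,0],[0,0,0],[0,0,0]]}'
python3 -m handwheel '{"linear":[[0,-0.025,0],[0,-0.025,0],[0,-0.025,0],[0,-0.025,0],[0,-0.025,0],[0,-0.025,0],[0,-0.025,0],[0,-0.025,0],[0,0,0],[0,0,0]],"angular":[[0,0,0],[0,0,0],[0,0,0],[0,0,0],[0,0,0],[0,0,0],[0,0,0],[0,0,0],[0,0,0],[0,0,0]]}'
python3 look.py 7
```

```text
time: 29.35
tcp_pos: [0.4371, -0.2467, 0.1173]
tcp_rot: [0.0, 0.988, 0.154, 0.0]
contact_force: [-1.3, 1.1, -0.8]
finger_gap: 0.0
yaw 17.69 lever-if-aligned 197.69 tool rel axis (tool frame) mm [-116.3  -20.    -0. ] pol 187.95 F tool [-0.9 -1.5  0.8]
lever est if touching 196.7 198.7
time: 30.6
tcp_pos: [0.4192, -0.1874, 0.2098]
tcp_rot: [0.002, 0.988, 0.154, 0.002]
contact_force: [-1.0, 0.2, -0.4]
finger_gap: 0.0002
time: 31.85
tcp_pos: [0.357, 0.0036, 0.2067]
tcp_rot: [-0.0, 0.988, 0.154, -0.0]
contact_force: [0.0, -0.4, 0.1]
finger_gap: 0.0003
scene post 21 196.04 0.112
scene clip 11 196.59 0.146
top post 19 195.04 0.116
top clip 26 194.58 0.144
```

View pics/st7.png

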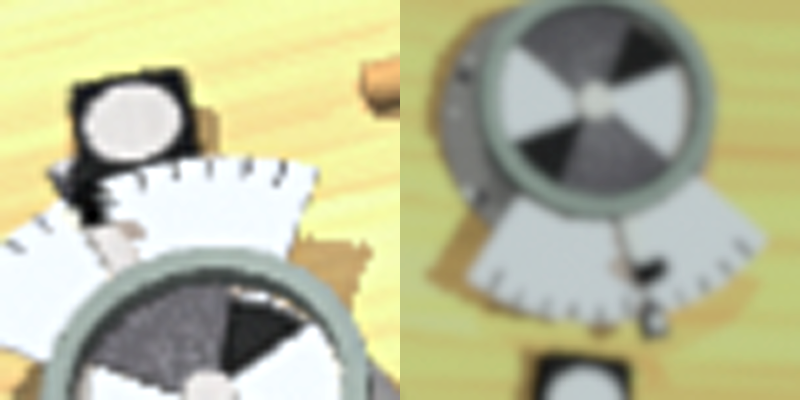

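```bash
python3 - <<'E'
from h import *
for n in("s7","t7"):
    d=pickle.load(open(n+".pkl","rb")); P=cloud(d); z=P[...,2]; r=np.hypot(P[...,0]-CS[0],P[...,1]-CS[1]); Q=P[(z>.1)&(z<.114)&(r>.06)&(r<.12)]
    if len(Q): a=Q[:,:2].mean(0)-CS; print(n,len(Q),np.degrees(np.arctan2(a[1],a[0])),np.hypot(*a))
a=pickle.load(open("scene0.pkl","rb"))["frame"]; b=pickle.load(open("s7.pkl","rb"))["frame"]
cv2.imwrite("pics/cmp.png",cv2.resize(b,(800,600)))
s,_=where(); print(s["time"],s["contact_force"],s["dq"].round(3))
E
```

```text
s7 18 122.34078095480048 0.08732534725204268
t7 16 124.01453555704269 0.0913228798511381
31.95 [ 0.59594609  0.13443702 -0.25597939] [-0.003 -0.001 -0.004  0.     0.003  0.001]
```

View pics/cmp.png

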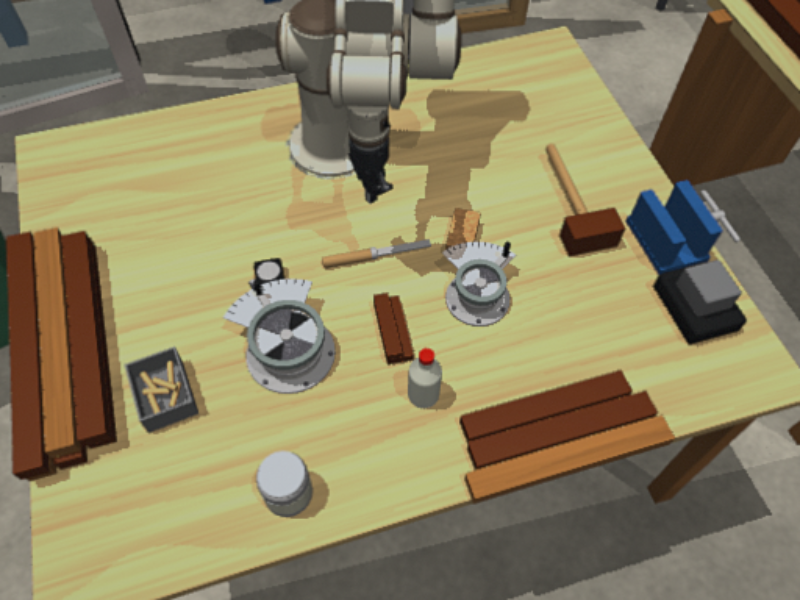

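All the loose things are where they started. The small lever is at its stop (507,250), the large lever is at the clip (265,290), and the gripper is clear at (372,180).

```bash
python3 -c "
from bench import workorder
print(workorder.sign_off())"
```

```text
the job is handed in; nothing more can be done
None
```

The small port is shut and the large port's lever is lined up with the marker clip. I handed the job in at about 32 s; no verdict was reported.

- **Small port:** I pushed the lever clockwise with the closed fingertips until it met the stop. The push force rose to about 10 N there, and the lever stopped moving. The last pictures put the lever at about 122–124°, where I felt the stop, with the blades over both openings.
- **Large port:** I pushed the lever anticlockwise. The first push ended about 2.4° short of the clip, seen in both cameras, so I went back and nudged it on.
    - **Top camera:** the lever post is at 195.0°, with the clip at 194.6–195.1°.
    - **Scene camera:** the post is at 196.0°. The clip reads 196.6° in the last picture, from few points, and 195.7–195.8° in the earlier ones.
    - **Result:** the cameras disagree by about 1°, but both put the nose within about 1.5 mm of the clip's tip, against the 7 mm allowed.
- **Everything else:** by eye, nothing loose has moved. The contact force reads near zero, with the gripper clear at about 0.2 m above the bench. The highest force I read after a move was about 10 N; I did not monitor it during moves.

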